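Shut a nut in the drilling jig, pin it and keep it pressed

TASK

Get the nut ready for drilling: swing the upper half of the hinged wooden drilling jig down over the nut that lies in it, then take the locking pin (the one with the broad collar) from the holder block and push it down through the hole in the upper half into the hole in the base until its collar sits on the plate. A sprung pad under the nut pushes the halves apart again, so finish while still holding the pin by its grip and pressing it down, so that the two halves stay fully shut; leave the nut in its nest and the other things where they are.

Things in the scene. Friction and masses are not known exactly. Their poses are not given: they have to be found in the camera images.
- jig: Drilling jig, a wooden block 140 (x) x 90 (y) x 45 mm high, fixed to the bench on the robot's left or right. Origin: centre of its underside. x points from the edge with the pin hole (nearer the robot) to the hinge edge, turned up to 0.35 rad either way; y along the hinge, z up. In the middle of its top is the nest, a pocket 40 x 29 mm with a sprung rubber pad as its floor.
- base_hole (a point): Centre of the mouth of the 12 mm round pin hole in the top face of the wooden base (45 mm above the bench, 50 mm from the jig's centre towards -x of the jig). The hole is vertical and goes right through. Fixed.
- nest (a point): Centre of the nest's mouth, at the jig's centre, 45 mm above the bench.
- jig_hinge (a point): Middle of the hinge axis, 60 mm from the jig's centre towards +x of the jig, 50 mm above the bench; the axis runs along the jig's y.
- upper (a joint): Angle of the upper half, rad: 0 shut flat on the base, grows as it swings up and back, upright at 1.57, limit 1.9. Stiff hinge: it stays where it is left and takes about 2 N at 100 mm to move. Over the last 0.08 rad it presses the nut on the sprung pad: shutting fully takes about 8 N at the pin hole; let go, it rises to 0.04 to 0.08 rad, where the pin still enters both holes.
- upper_hole (a point): Centre of the 12.5 mm pin hole on the outer (upper, when shut) face of the upper half, 110 mm from the hinge axis; moves with it. Shut, it lies 55 mm above the bench straight above base_hole.
- upper_tab (a point): Middle of the thumb tab's outer edge, 148 mm from the hinge axis, on the outer face; moves. Upper half: aluminium plate 10 mm thick (hinge axis in its mid-plane), 80 mm wide, reaching 130 mm from the axis, then the tab, 30 mm wide, 6 mm thick, to 150 mm; 0.15 kg. On its outer face, 60 mm from the axis, a drill bush: disc 18 mm across, 4 mm proud.
- nut: Brown lemon-shaped nut 34 mm long, 24 mm across, lying in the nest, its top about 5 mm proud of the base until pressed. Origin: at its underside when it lies as at the start, below its centre.
- holder: Wooden holder block 60 (x) x 130 (y) x 50 mm high, fixed, turned up to 0.4 rad, with two 13 mm holes 32 mm either side of its centre along its y; pin and awl stand in them, in either order. Origin: centre of the underside.
- pin: Locking pin, 80 mm long, 0.08 kg, standing upright in the holder. Origin at the tip of its foot, z up along the pin. From the foot: steel shank 10 mm thick and 38 mm long with a bevelled end; steel collar 24 mm across and 6 mm thick (38 to 44 mm); round wooden grip 16 mm across (44 to 80 mm). In the holder the collar rests on the block, so the grip stands 56 to 92 mm above the bench.
- pin_tip (a point): Centre of the pin's foot end.
- pin_collar (a point): Centre of the underside of the pin's collar, 38 mm above the foot.
- awl: Awl standing in the holder's other hole: slender steel and a pear-shaped wooden handle without a collar, 26 mm across, its top 112 mm above the bench. Origin at its point. Leave it.
- dish: Small white dish with two nuts, 68 mm across, about 30 mm high, between jig and holder nearer the robot; origin centre of the underside. Leave it.
- brush: Hand brush lying between jig and holder further from the robot, handle towards the robot; origin centre of the underside. Leave it.
- caliper: Caliper lying on the bench on the right, 170 mm long; origin centre of its beam's underside. Leave it.
Mind the look-alikes: they are no part of the job. Leave any blue or purple look-alike of the pin alone.

How it is judged:
By the outcome, as a careful person would: the job done as asked, in the order asked, and still so for the second after the job is handed in, while the arm keeps its last pose, push and grip.
It also fails if it takes over 53 s, if anything falls off the work surface, if the arm or the gripper's body presses on something with over 40 N, if the wrist force passes 120 N, or if a joint passes its speed limit or range.

ROBOT

A 6-joint arm with a two-finger parallel gripper is mounted at the origin on the work surface. World frame = base frame: x ahead of the robot, y to its left, z up, the work surface at z = 0. Lengths are in m, angles in rad, forces in N, time in s.
With the tool pointing down it reaches from about 0.2 to 0.875 m from the base axis. Payload 3.4 kg.
Tool frame: the origin (TCP) lies at the very end of the fingers, on their centre line; the grasp point (between the pads) lies 19 mm behind it; z points along the fingers, y is the line along which they close (so a half turn about z gives the same grasp; the last joint's range is limited). The gripper opens to 94 mm and grips with 3 to 60 N. Pads are 16 mm wide; open, the fingers measure 119 mm over their backs; the gripper's body (75 mm by 177 mm) begins 78 mm behind the grasp point.
Start: joints at [1.174, 0.276, 1.505, -0, 1.361, -0.121], TCP at [0.157, 0.553, 0.205] pointing down, gripper open.
Joint ranges: [-2.89, 2.89], [-0.75, 2.08], [0.22, 2.7], [-1.18, 4.32], [0.11, 2.71], [-2.7, 2.7]. Speed limits (rad/s): [2.57, 2.57, 3.14, 3.14, 3.14, 3.14].

INTERFACE

Orientations are given as [roll, pitch, yaw] about the fixed x, y, z axes, in that order (R = Rz(yaw) Ry(pitch) Rx(roll)).
In Python, from workcell import bot, read_camera, job gives the robot as it stands.
- The arm moves only by the shell command python3 -m inch 'ROWS' [FORCE]. ROWS is JSON, a list that holds one entry, the list of rows, each a list of 7 numbers: the opening, from -1 (shut) to 1 (fully open), then the shift along the world's x, y, z in mm, then the turn, a rotation vector about the world's x, y, z in degrees. In form: [[[fingers, x, y, z, ax, ay, az], ...]]. A call has exactly 5 rows; each row is the pose to reach, as a shift and turn from the pose commanded when the call began; what a row does not reach only later rows make up. A row lasts 1/10 s, in which the tool goes at most 50 mm and 8.59 degrees, less where a joint would pass 70% of its speed; a pose out of reach is approached as far as the arm can. A call with a gripper value outside its range is refused whole. The fingers move at their own pace and stop on an object; FORCE is the grip in N (left out, the last holds). Time passes only in rows, so rows that repeat a pose let the fingers close, or fill a call up. It gives the time, the measured TCP pose, the force, the opening and the grip force at its end, in the units of the state.
- bot.get_state(): the state, without advancing time (a new reading comes with each control period).
- read_camera(name): name is "scene" or "top" or "wrist"; returns a dict with "color" (420x560x3 uint8, blue, green, red), "fx", "fy", "cx", "cy" (pixels), "R" (3x3) and "t" (3): a world point X has camera coordinates R X + t; the wrist camera has in their place "T_tool_cam" (4x4, takes a point from camera to tool coordinates, whose origin is the TCP and whose axes are the flange's). Camera axes: x right, y down, z forward; pixel columns grow to the right and rows downward; lengths in m; the calibration is good to about 2 mm. A picture is of the moment at which its call begins: read the wrist's pose just before it. There is no depth.
- job.sign_off(): hands the job in; it is judged then, once.
The state is a dict: "clock": time; "qpos": joint angles; "joint_vel": joint speeds; "joint_efforts": joint torques, N m; "ee_pos": TCP position; "tool_rot": TCP orientation; "contact_force": force on the tool from outside, world axes, zero at the start; "ft_torque": the same for the moment, N m; "width": finger opening in m; "grasp_force": force on a finger pad.
Only numpy, scipy, OpenCV 4.12 (cv2) and the standard library are available. Lean on these libraries where they do the work, as an engineer would, in place of code of your own. Each camera call takes 0.05 s, during which the arm holds its last target. There are 200 camera calls.

## Working session

There is one attempt and no reset: what is moved stays moved. The work goes in short steps, Python scripts to look and compute and a shell command to move; the robot and the scene stay as the last step left them, time stands still between calls to the robot, and variables do not carry over. Pictures are saved under pics/ and viewed, at most 10 in all, crops included, and the job is handed in when it is done.

```bash
mkdir -p pics; python3 - <<'E'
from workcell import bot, read_camera
import cv2, json, numpy as np
s=bot.get_state(); print({k:np.round(v,3).tolist() for k,v in s.items()})
for n in ("top","scene"):
    c=read_camera(n); cv2.imwrite(f"pics/{n}0.png",c["color"])
    print(n,c["fx"],c["fy"],c["cx"],c["cy"],np.round(c["R"],4).tolist(),np.round(c["t"],4).tolist())
E
```

```text
{'clock': 0.0, 'qpos': [1.174, 0.277, 1.506, -0.0, 1.361, -0.121], 'joint_vel': [-0.0, 0.001, 0.001, -0.0, 0.001, 0.001], 'joint_efforts': [0.001, -40.457, -23.723, 0.071, 0.034, -0.0], 'ee_pos': [0.156, 0.553, 0.205], 'tool_rot': [-3.14, -0.0, 2.866], 'contact_force': [-0.076, 0.694, 0.668], 'ft_torque': [-0.012, -0.003, 0.03], 'grasp_force': 0.0, 'width': 0.094}
top 380.0215258549015 380.0215258549015 275.08364055794095 208.21076725772193 [[0.019, -0.9997, -0.0182], [-0.9907, -0.0164, -0.1348], [0.1345, 0.0206, -0.9907]] [-0.073, 0.5411, 0.7416]
scene 463.640677091635 463.640677091635 283.0961727228713 218.00489305759115 [[0.5496, 0.8354, -0.0061], [0.5528, -0.369, -0.7472], [-0.6264, 0.4073, -0.6646]] [-0.2509, -0.2819, 1.332]
```

View pics/top0.png

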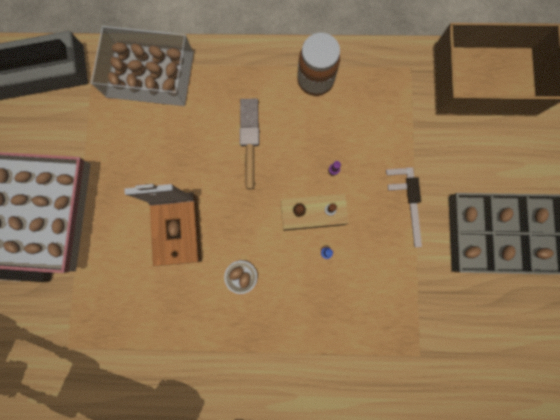

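View pics/scene0.png

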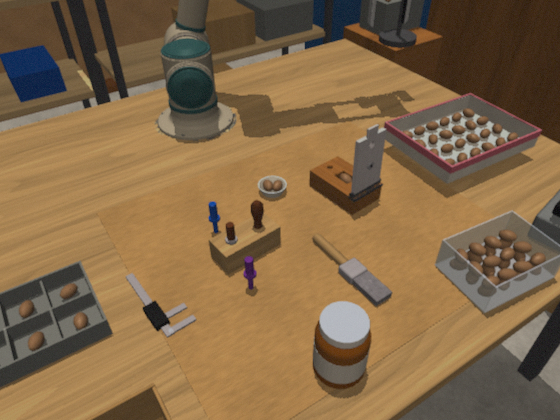

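The top view shows the jig at about px (174,233), its pin hole at (174,253) and the plate standing upright behind it. The holder is at (314,212), with the awl at (299,210) and the pin at (331,209). The blue and purple look-alikes stand at (327,253) and (335,168). I'll enlarge the jig and holder next to get exact pixels.

```bash
cat > h.py <<'E'
import numpy as np, cv2
from workcell import bot, read_camera
def ray(c,px):
    d=np.array([(px[0]-c["cx"])/c["fx"],(px[1]-c["cy"])/c["fy"],1.]); R=np.array(c["R"]); t=np.array(c["t"])
    return -R.T@t, R.T@d
def atz(c,px,z):
    o,d=ray(c,px); return o+d*(z-o[2])/d[2]
def proj(c,X):
    p=np.array(c["R"])@np.array(X)+np.array(c["t"]); return np.array([c["cx"]+c["fx"]*p[0]/p[2],c["cy"]+c["fy"]*p[1]/p[2]])
E
python3 - <<'E'
import cv2,numpy as np
from h import *
t=cv2.imread("pics/top0.png"); s=cv2.imread("pics/scene0.png")
f=lambda im,x,y,w,h,k: cv2.resize(im[y:y+h,x:x+w],None,fx=k,fy=k,interpolation=cv2.INTER_CUBIC)
a=f(t,115,170,100,100,4); b=f(t,270,150,100,100,4)   # x4
m=np.hstack([a,b]); cv2.imwrite("pics/crop1.png",m)
c=read_camera("top")
for n,p,z in [("jigc",[(150,205),(194,201),(198,262),(154,265)],.045),("hole",[(174,253)],.045),("nest",[(173,229)],.045),("hold",[(281,200),(344,197),(348,222),(284,228)],.05),("pin",[(331,209)],.075),("awl",[(299,210)],.1)]:
    print(n,[np.round(atz(c,q,z),3).tolist() for q in p])
E
```

```text
jigc [[0.543, 0.191, 0.045], [0.553, 0.102, 0.045], [0.43, 0.088, 0.045], [0.423, 0.176, 0.045]]
hole [[0.447, 0.137, 0.045]]
nest [[0.495, 0.142, 0.045]]
hold [[0.557, -0.075, 0.05], [0.565, -0.202, 0.05], [0.515, -0.209, 0.05], [0.501, -0.082, 0.05]]
pin [[0.537, -0.173, 0.075]]
awl [[0.531, -0.11, 0.1]]
```

View pics/crop1.png

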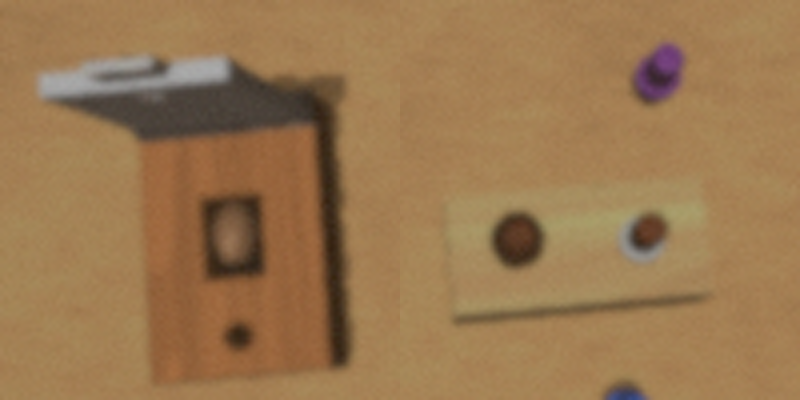

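The crop puts the jig hole at top px (174.5,253.8), the nest at (173.3,229.3), the pin's grip top at (332,207) and its collar at (330.5,209.5). The tab's edge is near (145.5,185.5). Next I'll turn these into positions.

```bash
python3 - <<'E'
from h import *
c=read_camera("top")
hole=atz(c,(174.5,253.75),.045); nest=atz(c,(173.25,229.25),.045)
f1=atz(c,(153,265.75),.045); f2=atz(c,(197.5,261.75),.045)
d=f1-f2; print("hole",hole,"nest",nest,"front",f1,f2,"yaw edge",np.arctan2(-d[0],d[1]),"yaw hn",np.arctan2(*(nest-hole)[1::-1]))
yaw=np.arctan2(-d[0],d[1]); ex=np.array([np.cos(yaw),np.sin(yaw),0]); ey=np.array([-ex[1],ex[0],0])
ctr=((f1+f2)/2+.07*ex+hole+.05*ex+nest)/3; ctr[2]=0; print("ctr",ctr)
H=ctr+.06*ex; H[2]=.05
for p in [(145.5,185.5),(125,190.5),(173,185.5),(150.5,205)]:
    o,dd=ray(c,p); 
    for y in (0,.015,.04,-.04):
        k=((H+y*ey-o)@ey)/(dd@ey); X=o+k*dd-H; print(p,y,"r",np.hypot(X@ex,X[2]),"ang",np.arctan2(X[2],-(X@ex)))
print("pin top",atz(c,(332,207),.092),"collar",atz(c,(330.5,209.5),.053))
h=[atz(c,p,.05) for p in [(281,200),(344,197),(348,222),(284,228)]]
print("scene tcp",proj(read_camera("scene"),[.157,.553,.205]))
cv2.imwrite("pics/w0.png",read_camera("wrist")["color"])
for a in np.arange(1.4,1.91,.1): # predicted tab edge/corner pixels
    r=lambda q,y: H+ex*(-q*np.cos(a)+.005*np.sin(a))+ey*y+np.array([0,0,q*np.sin(a)+.005*np.cos(a)])
    print(round(a,2),[np.round(proj(c,r(q,y)),1).tolist() for q,y in((.15,.015),(.15,-.015),(.13,.04),(.13,-.04))])
E
```

```text
hole [0.44591421 0.13575568 0.045     ] nest [0.49489291 0.14098097 0.045     ] front [0.42138148 0.17750418 0.045     ] [0.43096927 0.08886548 0.045     ] yaw edge 0.10774810611647233 yaw hn 0.1062828391955423
ctr [0.49542886 0.14094208 0.        ]
(145.5, 185.5) 0 r 0.14529633788750684 ang 1.5696342053800842
(145.5, 185.5) 0.015 r 0.10271197106924589 ang 1.6659047246367014
(145.5, 185.5) 0.04 r 0.040268489291799534 ang 2.282233433415713
(145.5, 185.5) -0.04 r 0.261451863874674 ang 1.4687653655300867
(125, 190.5) 0 r 0.2310438913750768 ang 1.4660355102048164
(125, 190.5) 0.015 r 0.1933380897590426 ang 1.488321201222062
(125, 190.5) 0.04 r 0.1308723222549968 ang 1.5539353128566522
(125, 190.5) -0.04 r 0.3319196125516394 ang 1.4314152638162199
(173, 185.5) 0 r 0.038212838273644315 ang -2.592229684562069
(173, 185.5) 0.015 r 0.08706674821447621 ang -2.1115584625433206
(173, 185.5) 0.04 r 0.17815732998068173 ang -1.9455057998943355
(173, 185.5) -0.04 r 0.12589049578122627 ang 1.5705916011173964
(150.5, 205) 0 r 0.1286046791312349 ang 1.3368479938001792
(150.5, 205) 0.015 r 0.08357193433554343 ang 1.3046729994111839
(150.5, 205) 0.04 r 0.011044988067014665 ang 0.6304553830676533
(150.5, 205) -0.04 r 0.24891061070414902 ang 1.3656544202964296
pin top [ 0.53881993 -0.17226671  0.092     ] collar [ 0.53925181 -0.17434581  0.053     ]
scene tcp [386.91946072  24.3763209 ]
1.4 [[136.2, 198.2], [154.4, 196.5], [125.8, 199.4], [173.0, 195.1]]
1.5 [[135.5, 189.0], [153.8, 187.4], [125.2, 191.8], [172.4, 187.5]]
1.6 [[135.2, 180.1], [153.4, 178.4], [125.0, 184.2], [172.1, 179.9]]
1.7 [[135.2, 171.5], [153.3, 169.8], [125.1, 177.0], [171.9, 172.7]]
1.8 [[135.6, 163.3], [153.6, 161.7], [125.5, 170.1], [172.0, 165.8]]
1.9 [[136.3, 155.8], [154.1, 154.1], [126.3, 163.7], [172.3, 159.5]]
```

The jig is at about (0.4955, 0.141) with yaw 0.107, and the plate stands at about 1.55 rad. The hinge is at (0.555, 0.1475) and the pin at (0.539, -0.173). I'll move up and over to behind the plate with the fingers shut.

```bash
python3 -m inch '[[[-1,30,-27,20,0,0,4.4],[-1,60,-54,40,0,0,8.8],[-1,92,-81,60,0,0,13.2],[-1,124,-108,80,0,0,17.6],[-1,156,-136,100,0,0,21.9]]]' 20
python3 -m inch '[[[-1,34,-30,0,0,0,0],[-1,68,-60,0,0,0,0],[-1,102,-90,0,0,0,0],[-1,136,-120,0,0,0,0],[-1,170,-150,0,0,0,0]]]'
```

```text
clock: 0.8
ee_pos: [0.3135, 0.4161, 0.3064]
tool_rot: [3.141, 0.0, -3.032]
contact_force: [0.3, 0.5, -0.4]
width: 0.0573
grasp_force: 0.0
clock: 1.3
ee_pos: [0.4837, 0.2659, 0.3056]
tool_rot: [3.141, 0.0, -3.035]
contact_force: [0.5, 0.1, -0.4]
width: 0.0172
grasp_force: 0.0
```

```bash
python3 -m inch '[[[-1,33,-30,0,0,0,0],[-1,66,-60,0,0,0,0],[-1,98,-90,0,0,0,0],[-1,121,-113,0,0,0,0],[-1,121,-113,-40,0,0,0]]]'
python3 -m inch '[[[-1,0,0,-40,0,0,0],[-1,0,0,-80,0,0,0],[-1,0,0,-91,0,0,0],[-1,0,0,-91,0,0,0],[-1,0,0,-91,0,0,0]]]'
python3 - <<'E'
from h import *
cv2.imwrite("pics/top1.png",read_camera("scene")["color"])
H=np.array([.555,.1475]);ex=np.array([.9943,.1071]);s=bot.get_state()["ee_pos"]
r=.125
for a in np.radians([90,84,75,66,57,48,39,30,22,14,7,2,0]):
    x=-r*np.cos(a)+.005*np.sin(a)+.008; z=.05+r*np.sin(a)+.005*np.cos(a)
    p=np.r_[H+x*ex,z]; print(round(np.degrees(a)),np.round((p-s)*1000).astype(int))
E
```

```text
clock: 1.8
ee_pos: [0.6103, 0.1511, 0.2693]
tool_rot: [-3.14, 0.013, -3.04]
contact_force: [0.6, -0.1, -0.1]
width: 0.0003
grasp_force: 0.0
clock: 2.3
ee_pos: [0.6049, 0.1546, 0.1763]
tool_rot: [3.141, 0.003, -3.035]
contact_force: [-0.2, -0.4, 0.0]
width: 0.0007
grasp_force: 0.0
90 [-37  -6  -2]
84 [-50  -7  -2]
75 [-70  -9  -5]
66 [-88 -11 -11]
57 [-106  -13  -19]
48 [-122  -15  -31]
39 [-136  -16  -44]
30 [-147  -18  -60]
22 [-156  -19  -75]
14 [-162  -19  -92]
7 [-165  -20 -107]
2 [-166  -20 -118]
0 [-167  -20 -122]
```

View pics/top1.png

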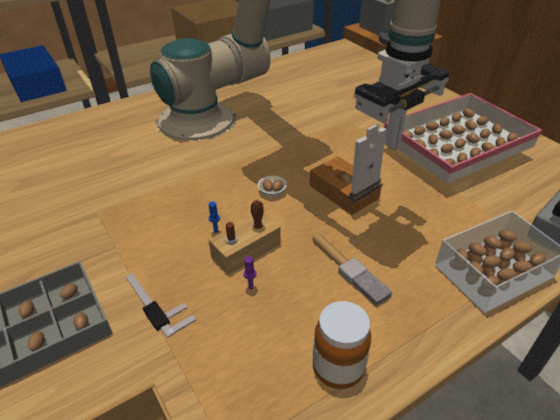

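The scene view shows the gripper's fingers at px (393,130), to the right of the plate at (368,155). I'll project the known points to see whether that fits.

```bash
python3 - <<'E'
from h import *
c=read_camera("scene"); s=bot.get_state(); p=np.array(s["ee_pos"]); print(p)
for n,X in dict(tcp=p,tcpup=p+[0,0,.06],H=[.555,.1475,.05],tab=[.555,.1475,.2],jig=[.4955,.141,.045],p1=[.551,.187,.18],p2=[.56,.108,.18],h2=[.56,.108,.055]).items(): print(n,proj(c,X))
a=proj(c,p); im=c["color"]; cv2.circle(im,tuple(np.int32(a)),2,(0,0,255),-1)
cv2.imwrite("pics/c2.png",cv2.resize(im[20:220,290:460],None,fx=3,fy=3))
E
```

```text
[0.60521624 0.15465597 0.17707141]
tcp [391.44353815 147.41905196]
tcpup [396.28105106 119.9229156 ]
H [364.293632   187.32433806]
tab [372.71237707 126.95916406]
jig [344.51893481 176.61055251]
p1 [384.88068247 129.12987126]
p2 [357.87249142 142.89271455]
h2 [351.94390199 193.0051749 ]
```

View pics/c2.png

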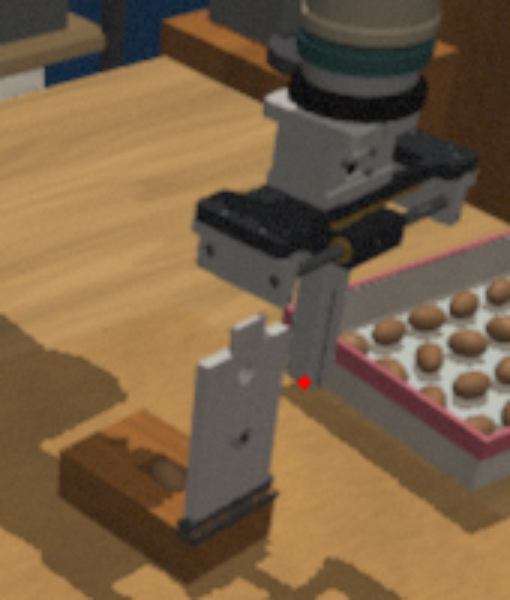

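The fingers are behind the plate, as computed. Now I'll swing it down along the arc.

```bash
python3 -m inch '[[[-1,-20,-3,-1,0,0,0],[-1,-37,-6,-2,0,0,0],[-1,-50,-7,-2,0,0,0],[-1,-60,-8,-3,0,0,0],[-1,-70,-9,-5,0,0,0]]]'
python3 -m inch '[[[-1,-9,-1,-3,0,0,0],[-1,-18,-2,-6,0,0,0],[-1,-27,-3,-10,0,0,0],[-1,-36,-4,-14,0,0,0],[-1,-44,-5,-20,0,0,0]]]'
```

```text
clock: 2.9
ee_pos: [0.5341, 0.1454, 0.1707]
tool_rot: [3.142, 0.003, -3.035]
contact_force: [0.8, -0.4, 1.0]
width: 0.0005
grasp_force: 0.4
clock: 3.4
ee_pos: [0.4888, 0.1403, 0.1491]
tool_rot: [3.141, -0.0, -3.035]
contact_force: [-0.5, 0.2, 0.6]
width: 0.0008
grasp_force: 0.3
```

```bash
python3 -m inch '[[[-1,-12,-1,-9,0,0,0],[-1,-22,-2,-19,0,0,0],[-1,-33,-4,-35,0,0,0],[-1,-42,-5,-50,0,0,0],[-1,-48,-5,-67,0,0,0]]]'
python3 -m inch '[[[-1,-1,0,-7,0,0,0],[-1,-3,-1,-15,0,0,0],[-1,-4,-1,-21,0,0,0],[-1,-5,-1,-27,0,0,0],[-1,-5,-1,-30,0,0,0]]]'
```

```text
clock: 3.9
ee_pos: [0.4403, 0.1351, 0.0817]
tool_rot: [-3.142, -0.001, -3.035]
contact_force: [-0.0, -0.8, 0.5]
width: 0.0003
grasp_force: 0.2
clock: 4.4
ee_pos: [0.4375, 0.1342, 0.0544]
tool_rot: [-3.141, 0.001, -3.035]
contact_force: [-8.4, -1.7, 38.5]
width: 0.0006
grasp_force: 19.4
```

The plate is shut, with 38 N at plate level. I'll lift off and look.

```bash
python3 -m inch '[[[-1,0,0,15,0,0,0],[-1,0,0,50,0,0,0],[-1,0,0,95,0,0,0],[-1,0,0,140,0,0,0],[-1,0,0,140,0,0,0]]]'
python3 - <<'E'
from h import *
t=read_camera("top")["color"]; s=bot.get_state(); w=read_camera("wrist")
print(s["ee_pos"],s["tool_rot"],np.round(w["T_tool_cam"],4).tolist(),[w[k] for k in("fx","fy","cx","cy")])
a=cv2.resize(t[170:280,115:215],(380,420),interpolation=cv2.INTER_CUBIC)
b=cv2.resize(w["color"],(420,315)); b=cv2.copyMakeBorder(b,0,105,0,0,cv2.BORDER_CONSTANT)
cv2.imwrite("pics/m3.png",np.hstack([a,b])); cv2.imwrite("pics/w3.png",w["color"])
E
```

```text
clock: 4.9
ee_pos: [0.4412, 0.1351, 0.1984]
tool_rot: [3.141, 0.013, -3.035]
contact_force: [0.2, -0.6, -0.5]
width: 0.0003
grasp_force: 0.0
[0.43914991 0.1347619  0.19542753] [ 3.14106449  0.00783539 -3.03511081] [[-0.0001, -0.968, -0.2509, 0.0726], [1.0, 0.0, -0.0003, 0.0002], [0.0003, -0.2509, 0.968, -0.1786], [0.0, 0.0, 0.0, 1.0]] [302.04680724533307, 302.04680724533307, 285.1182762621477, 204.0572562958292]
```

View pics/m3.png

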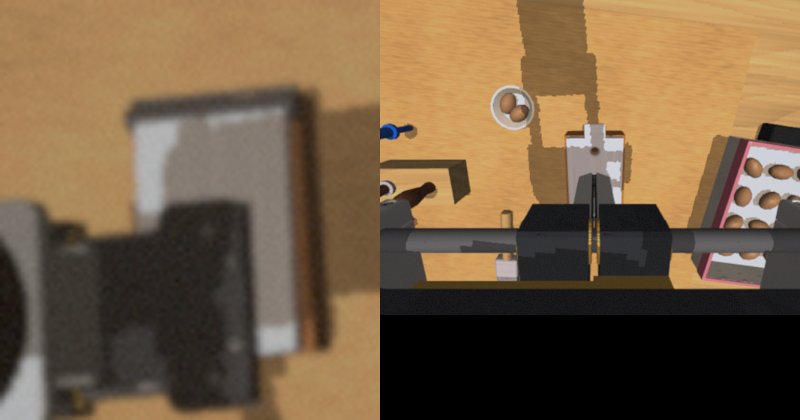

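The plate is shut, and its hole shows at wrist px (287,201). I'll localise it from both cameras.

```bash
cat >> h.py <<'E'
from scipy.spatial.transform import Rotation as Ro
def wcam(s,w):
    T=np.eye(4); T[:3,:3]=Ro.from_euler("xyz",s["tool_rot"]).as_matrix(); T[:3,3]=s["ee_pos"]
    M=np.linalg.inv(T@np.array(w["T_tool_cam"])); c=dict(w); c["R"]=M[:3,:3]; c["t"]=M[:3,3]; return c
E
python3 - <<'E'
from h import *
s=bot.get_state(); w=read_camera("wrist"); c=wcam(s,w); print(s["ee_pos"],s["tool_rot"])
im=w["color"]; g=cv2.cvtColor(im,cv2.COLOR_BGR2GRAY).astype(float); r=g[190:213,275:299]
m=np.clip(np.median(r)-25-r,0,None); m[(np.hypot(*(np.indices(r.shape)-np.array([11,12])[:,None,None]))>9)]=0
v,u=np.indices(r.shape); p=(275+(u*m).sum()/m.sum(),190+(v*m).sum()/m.sum()); print(p,(m>0).sum(),atz(c,p,.0605),"base hole pred",proj(c,[.4458,.1356,.06]))
cv2.imwrite("pics/m4.png",np.hstack([cv2.resize(im[170:230,257:317],(400,400)),np.zeros((400,1,3),np.uint8)]))
E
```

```text
[0.4373482  0.13446762 0.19328195] [ 3.14126571e+00  2.82509813e-03 -3.03518974e+00]
(np.float64(286.17680997580493), np.float64(203.428252372976)) 123 [0.44491847 0.13654727 0.0605    ] base hole pred [285.20391488 204.01437592]
```

View pics/m4.png

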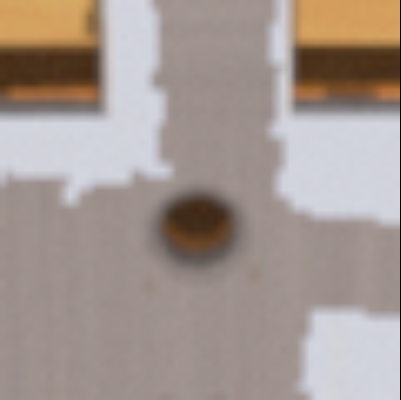

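The hole is at about (286.7,204) in the wrist view, so roughly (0.4447,0.1364), within 1.3 mm of the top-camera estimate. Next I'll move over the pin, fingers half open.

```bash
python3 -m inch '[[[-0.15,12,-38,3,0,0,0],[-0.15,24,-77,6,0,0,0],[-0.15,36,-115,9,0,0,0],[-0.15,48,-154,12,0,0,0],[-0.15,60,-192,15,0,0,0]]]'
python3 -m inch '[[[-0.15,12,-38,0,0,0,0],[-0.15,24,-77,0,0,0,0],[-0.15,37,-116,0,0,0,0],[-0.15,37,-116,0,0,0,0],[-0.15,37,-116,0,0,0,0]]]'
python3 -m inch '[[[-0.15,0,0,0,0,0,0],[-0.15,0,0,0,0,0,0],[-0.15,0,0,0,0,0,0],[-0.15,0,0,0,0,0,0],[-0.15,0,0,0,0,0,0]]]'
python3 - <<'E'
from h import *
s=bot.get_state(); w=read_camera("wrist"); c=wcam(s,w); im=w["color"]
a=proj(c,[.539,-.1735,.056]);b=proj(c,[.539,-.1735,.092]); print(a,b,s["tool_rot"])
x,y=int(b[0])-40,int(b[1])-40; print(x,y)
cv2.imwrite("pics/w5.png",im); cv2.imwrite("pics/m5.png",cv2.resize(im[y:y+80,x:x+80],(560,560),interpolation=cv2.INTER_CUBIC))
E
```

```text
clock: 5.55
ee_pos: [0.4956, -0.059, 0.2053]
tool_rot: [3.14, -0.004, -3.035]
contact_force: [0.9, -0.2, -0.4]
width: 0.0368
grasp_force: 0.0
clock: 6.05
ee_pos: [0.5325, -0.1737, 0.2049]
tool_rot: [3.138, -0.004, -3.037]
contact_force: [-1.3, 0.7, -0.8]
width: 0.0402
grasp_force: 0.0
clock: 6.55
ee_pos: [0.5336, -0.1732, 0.2078]
tool_rot: [-3.141, 0.0, -3.034]
contact_force: [-0.1, 0.5, -0.8]
width: 0.0399
grasp_force: 0.0
[284.23694205 197.41058678] [284.12173746 205.62202881] [-3.14149097e+00  4.31150272e-04 -3.03438506e+00]
244 165
```

View pics/m5.png

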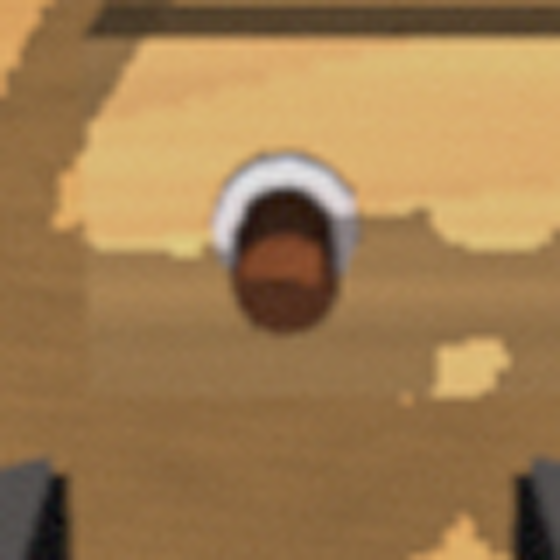

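The collar centre is at wrist px (284.9,197.0) and the grip top at (284.9,205.3), so the pin is at (0.5386,-0.1728). I'll go down and grip it.

```bash
python3 -m inch '[[[-0.15,5,0.4,-35,0,0,0],[-0.15,5,0.4,-75,0,0,0],[-0.15,5,0.4,-115,0,0,0],[-0.15,5,0.4,-138,0,0,0],[-0.15,5,0.4,-147,0,0,0]]]'
python3 -m inch '[[[-0.15,0,0,0,0,0,0],[-1,0,0,0,0,0,0],[-1,0,0,0,0,0,0],[-1,0,0,0,0,0,0],[-1,0,0,0,0,0,0]]]' 50
python3 -c "
from workcell import bot; s=bot.get_state(); print(s['ee_pos'],s['tool_rot'],s['width'])"
```

```text
clock: 7.1
ee_pos: [0.5368, -0.1724, 0.058]
tool_rot: [3.139, -0.004, -3.035]
contact_force: [0.5, 0.4, -0.2]
width: 0.0401
grasp_force: 0.0
clock: 7.6
ee_pos: [0.5394, -0.1736, 0.0617]
tool_rot: [-3.141, 0.002, -3.035]
contact_force: [-0.5, 0.0, 3.4]
width: 0.015
grasp_force: 50.0
[ 0.53938197 -0.1735881   0.06171885] [-3.14061937e+00  2.09641408e-03 -3.03525995e+00] 0.015025836372915524
```

```bash
python3 -m inch '[[[-1,0,0,20,0,0,0],[-1,0,0,55,0,0,0],[-1,0,0,95,0,0,0],[-1,-12,38,110,0,0,0],[-1,-24,77,110,0,0,0]]]'
python3 -m inch '[[[-1,-12,38,0,0,0,0],[-1,-24,77,0,0,0,0],[-1,-36,115,0,0,0,0],[-1,-48,154,0,0,0,0],[-1,-60,192,0,0,0,0]]]'
python3 -m inch '[[[-1,-11,41,0,0,0,0],[-1,-11,41,0,0,0,0],[-1,-11,41,0,0,0,0],[-1,-11,41,0,0,0,0],[-1,-11,41,0,0,0,0]]]'
python3 - <<'E'
from h import *
s=bot.get_state(); w=read_camera("wrist"); c=wcam(s,w); im=w["color"]; print(s["ee_pos"],s["tool_rot"])
p=np.array(s["ee_pos"]); tip=p-[0,0,.0497]; col=p-[0,0,.0117]
print("tip",proj(c,tip),"collar",proj(c,col),"hole",proj(c,[.4446,.1364,.0605]))
cv2.imwrite("pics/w6.png",im); cv2.imwrite("pics/m6.png",cv2.resize(im[140:280,205:365],(800,600) if 0 else (680,595),interpolation=cv2.INTER_CUBIC))
E
```

```text
clock: 8.1
ee_pos: [0.5166, -0.0969, 0.1737]
tool_rot: [-3.139, 0.006, -3.038]
contact_force: [1.0, 0.7, -1.8]
width: 0.0149
grasp_force: 50.0
clock: 8.6
ee_pos: [0.4537, 0.0971, 0.1708]
tool_rot: [3.141, 0.001, -3.035]
contact_force: [0.6, 0.7, -0.2]
width: 0.0147
grasp_force: 50.0
clock: 9.1
ee_pos: [0.444, 0.1355, 0.1705]
tool_rot: [-3.141, 0.0, -3.037]
contact_force: [0.7, -0.5, -0.8]
width: 0.0153
grasp_force: 50.0
[0.4440491  0.13552054 0.17050316] [-3.14122210e+00  1.12304209e-04 -3.03698853e+00]
tip [284.99043744 220.51201896] collar [284.92910885 237.72937476] hole [285.88556856 202.55455822]
```

View pics/m6.png

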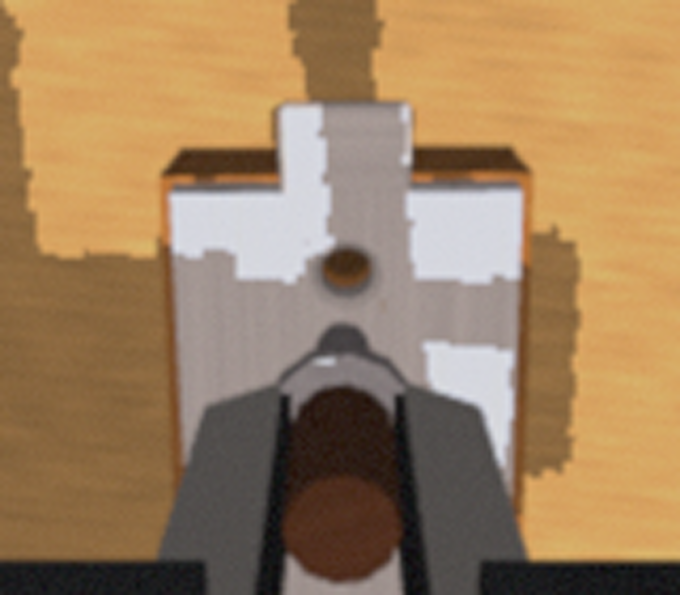

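The hole shows at wrist px (286.5,203.1) and the pin's foot at about (285.6,220.7), 0.5 px right of its predicted column. Combining the cameras puts the hole at about (0.4453,0.1362), so I'll go down to just above it and let the arm settle.

```bash
python3 -m inch '[[[-1,1.3,0.7,-20,0,0,0],[-1,1.3,0.7,-40,0,0,0],[-1,1.3,0.7,-52,0,0,0],[-1,1.3,0.7,-52,0,0,0],[-1,1.3,0.7,-52,0,0,0]]]'
python3 -m inch '[[[-1,0,0,0,0,0,0],[-1,0,0,0,0,0,0],[-1,0,0,0,0,0,0],[-1,0,0,0,0,0,0],[-1,0,0,0,0,0,0]]]'
python3 - <<'E'
from h import *
s=bot.get_state(); w=read_camera("wrist"); c=wcam(s,w); im=w["color"]; p=np.array(s["ee_pos"]); print(p)
print("tip",proj(c,p-[0,0,.0497]),"hole",proj(c,[.4453,.1362,.0605]))
cv2.imwrite("pics/w7.png",im); cv2.imwrite("pics/m7.png",cv2.resize(im[180:260,235:335],(800,600) if 0 else (700,560),interpolation=cv2.INTER_CUBIC))
E
```

```text
clock: 9.65
ee_pos: [0.4453, 0.1367, 0.1186]
tool_rot: [-3.142, -0.0, -3.037]
contact_force: [0.1, 0.2, -0.9]
width: 0.015
grasp_force: 50.0
clock: 10.15
ee_pos: [0.445, 0.1375, 0.1187]
tool_rot: [3.141, 0.0, -3.035]
contact_force: [0.7, 0.1, -0.6]
width: 0.0155
grasp_force: 50.0
[0.44496976 0.13747818 0.118694  ]
tip [284.96085532 220.49320369] hole [283.37428059 217.56674256]
```

View pics/m7.png

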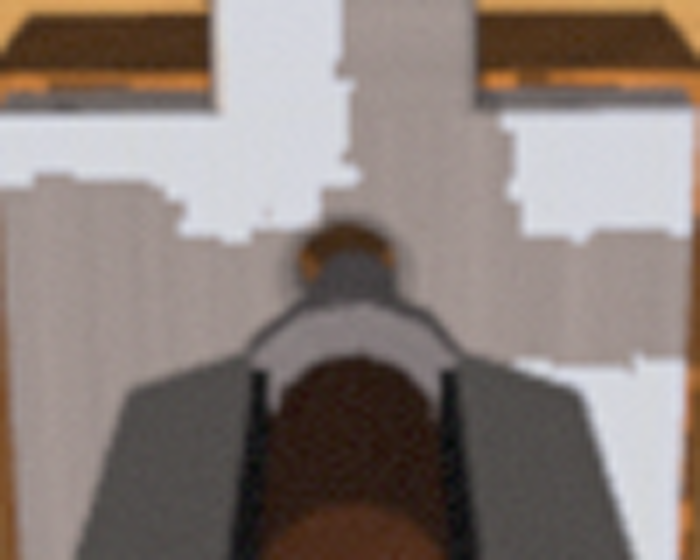

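The hole is centred near px (284.5,218.4) and the foot near (285.7,220.9), so I need about +0.5 mm in x and -1.0 mm in y. I'll correct and go in gently.

```bash
python3 -m inch '[[[-1,0.5,-1,0,0,0,0],[-1,0.5,-1,-3,0,0,0],[-1,0.5,-1,-7,0,0,0],[-1,0.5,-1,-10,0,0,0],[-1,0.5,-1,-12,0,0,0]]]'
```

```text
clock: 10.7
ee_pos: [0.4453, 0.1364, 0.106]
tool_rot: [3.141, -0.0, -3.035]
contact_force: [0.7, -0.3, -1.4]
width: 0.015
grasp_force: 50.0
```

```bash
python3 -m inch '[[[-1,0,0,-3,0,0,0],[-1,0,0,-6,0,0,0],[-1,0,0,-9,0,0,0],[-1,0,0,-12,0,0,0],[-1,0,0,-14,0,0,0]]]'
```

```text
clock: 11.2
ee_pos: [0.4453, 0.1364, 0.0922]
tool_rot: [3.142, -0.0, -3.035]
contact_force: [-0.6, 0.0, -1.1]
width: 0.0151
grasp_force: 50.0
```

It is in both holes with no side force. I'll push on to the collar.

```bash
python3 -m inch '[[[-1,0,0,-4,0,0,0],[-1,0,0,-8,0,0,0],[-1,0,0,-12,0,0,0],[-1,0,0,-16,0,0,0],[-1,0,0,-18,0,0,0]]]' 60
python3 -m inch '[[[-1,0,0,-2,0,0,0],[-1,0,0,-4,0,0,0],[-1,0,0,-6,0,0,0],[-1,0,0,-7,0,0,0],[-1,0,0,-7,0,0,0]]]'
```

```text
clock: 11.7
ee_pos: [0.4452, 0.1364, 0.0741]
tool_rot: [3.142, -0.001, -3.035]
contact_force: [-0.3, -0.2, 0.9]
width: 0.0149
grasp_force: 60.0
clock: 12.2
ee_pos: [0.4452, 0.1364, 0.0675]
tool_rot: [3.142, -0.0, -3.035]
contact_force: [-2.0, 0.0, 3.4]
width: 0.0151
grasp_force: 60.0
```

```bash
python3 -m inch '[[[-1,0,0,-0.5,0,0,0],[-1,0,0,-1,0,0,0],[-1,0,0,-1.5,0,0,0],[-1,0,0,-1.5,0,0,0],[-1,0,0,-1.5,0,0,0]]]'
```

```text
clock: 12.7
ee_pos: [0.4451, 0.1364, 0.0666]
tool_rot: [3.142, -0.0, -3.035]
contact_force: [-4.5, -0.6, 8.8]
width: 0.0148
grasp_force: 60.0
```

```bash
python3 -m inch '[[[-1,0,0,-0.5,0,0,0],[-1,0,0,-1,0,0,0],[-1,0,0,-1,0,0,0],[-1,0,0,-1,0,0,0],[-1,0,0,-1,0,0,0]]]'
```

```text
clock: 13.2
ee_pos: [0.4452, 0.1364, 0.0665]
tool_rot: [3.142, 0.0, -3.035]
contact_force: [-5.0, -0.3, 16.0]
width: 0.015
grasp_force: 60.0
```

```bash
python3 -m inch '[[[-1,-0.3,0,-0.4,0,0,0],[-1,-0.4,0,-0.8,0,0,0],[-1,-0.4,0,-0.8,0,0,0],[-1,-0.4,0,-0.8,0,0,0],[-1,-0.4,0,-0.8,0,0,0]]]'
python3 -m inch '[[[-1,0,0,0,0,0,0],[-1,0,0,0,0,0,0],[-1,0,0,0,0,0,0],[-1,0,0,0,0,0,0],[-1,0,0,0,0,0,0]]]'
```

```text
clock: 13.7
ee_pos: [0.4452, 0.1364, 0.0664]
tool_rot: [-3.142, 0.001, -3.035]
contact_force: [-5.1, -1.6, 21.3]
width: 0.0151
grasp_force: 60.0
clock: 14.2
ee_pos: [0.4452, 0.1364, 0.0664]
tool_rot: [-3.142, 0.001, -3.035]
contact_force: [-6.1, -0.6, 20.9]
width: 0.015
grasp_force: 60.0
```

```bash
python3 -c "
from workcell import job; print(job.sign_off())"
```

```text
the job is handed in; nothing more can be done
None
```

I swung the upper half shut over the nut, pushed the locking pin through both holes until it stopped at the height where the collar sits on the shut plate, and handed the job in at 14.2 s with the arm still gripping the pin and pressing down with about 21 N. I judged the final seating from height and force, not from a last picture.

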